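Hang the menu card and hold the spring clip open over its edge

ROBOT

A 6-joint arm with a two-finger parallel gripper is mounted at the origin on the work surface. World frame = base frame: x ahead of the robot, y to its left, z up, the work surface at z = 0. Lengths are in m, angles in rad, forces in N, time in s.
With the tool pointing down it reaches from about 0.275 to 0.725 m from the base axis. Payload 5.6 kg.
Tool frame: the origin (TCP) lies on the centre line of the jaws, within the pads' length; the fingertips stand 25 mm ahead of it and the grasp point (between the pads) lies 6 mm ahead of it (bot.tip_reach is the distance from the TCP to the fingertips, in m); z points along the fingers, y is the direction in which the jaws open and shut (so a half turn about z gives the same grasp; the last joint's range is limited). The gripper opens to 85 mm and grips with 20 to 120 N. Pads are 22 mm wide; open, the fingers measure 114 mm over their backs; the gripper's body (76 mm by 85 mm) begins 54 mm behind the grasp point. The pads swing forward as they close: fully open they stand 13 mm farther back than shut.
Start: joints at [1.582, 0.255, 0.108, 0, -1.424, -0.285], TCP at [0.149, 0.53, 0.256] pointing down, gripper open.
Joint ranges: [-2.95, 2.95], [-1.21, 1.97], [-1.09, 1.5], [-2.87, 1.71], [-2.94, -0.07], [-3.05, 3.05]. Speed limits (rad/s): [2.57, 2.57, 3.14, 3.14, 3.14, 3.14].

INTERFACE

Orientations are given as [roll, pitch, yaw] about the fixed x, y, z axes, in that order (R = Rz(yaw) Ry(pitch) Rx(roll)).
In Python, from cell import bot gives the robot as it stands.
- The arm moves only by the tool carry_out, never from a script. Its argument "increments" is a list of rows, each a list of 3 entries, a list of its own where there are three numbers: the opening, from 0 (shut) to 1 (fully open), then the shift along the tool's x, y, z in cm, then the turn about the tool's z in rad. In form: [[gripper, [dx, dy, dz], yaw], ...]. A call has exactly 8 rows; each row shifts and turns the commanded pose from where the row before left it, along the tool's axes as they then stand; what a row does not reach is not made up. A row lasts 1/12 s, in which the tool goes at most 41.7 mm and 7.16 degrees, less where a joint would pass 70% of its speed; a pose out of reach is approached as far as the arm can. A call is refused whole if a number of a shift passes 4.17 or a number of a turn 0.125, either way. A call with a gripper value outside its range is refused whole. The fingers move at their own pace and stop on an object; "squeeze" is the grip in N (left out, the last holds). Time passes only in rows, so rows that do not move let the fingers close, or fill a call up. It gives the time, the measured TCP pose, the force and the opening at its end, in the units of the state.
- bot.get_obs(): the state, without advancing time (a new reading comes with each control period).
- bot.get_image(name): name is "scene" or "side" or "wrist"; returns a dict with "image" (420x560x3 uint8, red, green, blue), "range_z" (420x560 float32, m along the optical axis (not along the pixel's ray), 0 where there is no reading), "intrinsics" (3x3 intrinsics, pixels), "distortion" ([k1, k2, p1, p2, k3] as OpenCV has them; the pictures are not rectified), "extrinsics" (4x4, takes a point from camera to world coordinates). Camera axes: x right, y up, looking along -z (the intrinsics and any distortion apply to the point x, -y, -z); pixel columns grow to the right and rows downward; lengths in m; the calibration is good to about 2 mm. A picture is of the moment at which its call begins.
- bot.job_done(): hands the job in, once; it reports no verdict.
The state is a dict: "clock": time; "qpos": joint angles; "joint_vel": joint speeds; "tau": joint torques, N m; "eef_pos": TCP position; "tcp_rot": TCP orientation; "wrist_force": force on the tool from outside, world axes, zero at the start; "torque": the same for the moment, N m; "width": finger opening in m.
Only numpy, scipy, OpenCV 4.12 (cv2) and the standard library are available. Lean on these libraries where they do the work, as an engineer would, in place of code of your own. Each camera call takes 0.05 s, during which the arm holds its last target. There are 200 camera calls.

TASK

Hang the tent-legged menu card over the horizontal rail, astride the bar near its middle, lowering it on gently (do not drop it) and letting go of it. Then take the dark steel spring clip off the wall of the pan by squeezing its two tails, and hold it wide open over the top edge of the hanging card, on the thin part to one side of the thick grip in the middle, with one jaw on each side of the card and the clip touching neither card nor rail, so that a cook can slip a menu sheet in. Finish while still squeezing and holding the clip there; leave the other things on the table where they are.

Things in the scene. Friction and masses are not known exactly. Their poses are not given: they have to be found in the camera images.
- rail: Fixed steel rail: round bar 12 mm thick, 360 mm long along its own y, its axis 110 mm above the table, on a 16 mm post at each end (round feet 70 mm across, 10 mm high). Origin on the table under the bar's middle; x points across the bar.
- card: Menu card, 0.26 kg, loose, standing like a tent: from its end an upside-down Y. Two steel legs, 4 mm thick, 160 mm long (y), splay 15 degrees from a ridge 100 mm up to feet 62 mm apart overall (x). Origin midway between the feet at their underside, z up. Symmetric both ways. Hung astride the bar the legs wedge on it, hold it upright, and the origin lies about 70 mm below the bar's axis.
- card_grip (a point): Middle of the top edge of the menu card, 150 mm above its feet. From the ridge up it is a flat white card 4 mm thick (x), 160 mm long (y), 50 mm high. In its middle a grey grip, 12 mm thick (x), 30 mm long (y) and 50 mm high, to be pinched along x; the thin parts run from 15 to 80 mm either side of this point.
- pan: Fixed open steel pan, 108 mm (x) x 176 mm (y) x 65 mm high, walls 5 mm, three small white bowls 30 mm high inside. The clip sits astride the middle of its wall on the -x side (towards the robot at yaw 0). Origin: centre of the underside.
- clip: Dark steel spring clip, 70 g, loose, 30 mm wide (y), biting the pan's wall, jaws down, tails up in a V. Origin on its hinge pin (along y), at the start 73 mm above the table, over the wall's mid-thickness. Jaws: plates 3 mm thick reaching 38 mm below the pin; the crotch (8 mm below the pin) rests on the rim. The body is the near (-x) jaw with its tail; z up at the start, tilting by half the opening.
- clip_tails (a point): Point on the near half, 35 mm above the pin: height at which to pinch the tails along x. Tails: plates 3 mm thick up to 50 mm above the pin, 50 mm over their outer faces at the top at the start. About 5 N on each starts to open the jaws, 9 N reaches a hard stop: tails parallel, 19 mm over all, jaw tips 29 mm apart and 35 mm below the pin. Both swing alike, the clip stays centred.
- clip_jaw (a joint): Opening of the clip, rad: 0 as it bites the 5 mm wall (jaw tips 5 mm apart), 0.66 fully open; sprung shut (-0.14).
- tip_near (a point): Inner edge of the tip of the clip's near jaw (the -x one), middle of its width.
- tip_far (a point): Inner edge of the tip of the clip's far jaw (the +x one), middle of its width.
- mug: Bystander, loose: white mug, 72 mm across, 85 mm tall, to the left of the rail. Leave it alone.
- bowl: Bystander, loose: steel bowl, 110 mm across, 45 mm tall, behind the rail. Leave it alone.
- jar: Bystander, loose: amber glass jar, 64 mm across, 85 mm tall, behind the rail. Leave it alone.
- ladle: Bystander, loose: long steel spoon with a wooden handle lying to the right of the rail. Leave it alone.
- can: Bystander, loose: plain metal can, 66 mm across, 60 mm tall, between the two front places. Leave it alone.
- board: Bystander, loose: wooden board 160 x 110 x 16 mm lying behind the rail. Leave it alone.
- lid: Bystander, loose: flat round steel lid, 90 mm across, 12 mm thick, at the right. Leave it alone.

How it is judged:
By the outcome, as a careful person would: the job done as asked, in the order asked, and still so for the second after the job is handed in, while the arm keeps its last pose, push and grip.
It also fails if it takes over 58 s, if anything falls off the work surface, if the arm or the gripper's body presses on something with over 40 N, if the wrist force passes 120 N, or if a joint passes its speed limit or range.

## Working session

There is one attempt and no reset: what is moved stays moved. The work goes in short steps, Python scripts to look and compute and a tool call to move; the robot and the scene stay as the last step left them, time stands still between calls to the robot, and variables do not carry over. Pictures are saved under pics/ and viewed, about 8 in all and at most 12, crops included, and the job is handed in when it is done.

Besides the shell and the picture viewer there is one more tool, called after "Emit:" by a JSON object that holds its "op" and its "data". carry_out: Moves the arm, as the interface text tells. Its arguments: {"type":"object","properties":{"increments":{"type":"array"},"squeeze":{"type":"number"}},"required":["increments"]}

```bash
mkdir -p pics; ls; cat > h.py <<'E'
import numpy as np, cv2
from cell import bot
def grab(name):
    d=bot.get_image(name); np.savez('last_'+name+'.npz',**{k:np.array(v) for k,v in d.items()}); return d
def load(name): return dict(np.load('last_'+name+'.npz'))
def cloud(d):
    "world xyz per pixel"
    h,w=d['range_z'].shape
    u,v=np.meshgrid(np.arange(w),np.arange(h))
    p=cv2.undistortPoints(np.stack([u,v],-1).reshape(-1,1,2).astype(np.float64),d['intrinsics'],d['distortion']).reshape(h,w,2)
    z=d['range_z']; P=np.stack([p[...,0]*z,-p[...,1]*z,-z],-1)
    T=d['extrinsics']; W=P@T[:3,:3].T+T[:3,3]; W[z==0]=np.nan
    return W
def proj(d,X):
    T=d['extrinsics']; c=(np.atleast_2d(X)-T[:3,3])@T[:3,:3]; c=c*[1,-1,-1]
    return cv2.projectPoints(c,np.zeros(3),np.zeros(3),d['intrinsics'],d['distortion'])[0].reshape(-1,2)
def save(img,fn): cv2.imwrite('pics/'+fn,img[...,::-1])
E
python3 - <<'E'
from h import *
a=grab('scene');b=grab('side')
save(np.vstack([a['image'],b['image']])[:, :] if 0 else cv2.resize(np.hstack([a['image'],b['image']]),(800,300)) if 0 else a['image'],'scene1.png'); save(b['image'],'side1.png')
for d in(a,b): print(d['extrinsics'].round(3).tolist(), d['intrinsics'].tolist(), (d['range_z']>0).mean())
print(bot.get_obs())
E
```

```text
pics
[[-0.853, -0.305, 0.423, 1.127], [0.522, -0.51, 0.684, 0.864], [0.007, 0.804, 0.595, 0.874], [0.0, 0.0, 0.0, 1.0]] [[422.67959403175564, 0.0, 280.1087564097699], [0.0, 422.67959403175564, 210.36368586397344], [0.0, 0.0, 1.0]] 0.9961649659863946
[[0.816, 0.323, -0.48, 0.132], [-0.578, 0.458, -0.675, -0.654], [0.001, 0.828, 0.561, 0.662], [0.0, 0.0, 0.0, 1.0]] [[389.01756814844236, 0.0, 280.9935760988808], [0.0, 389.01756814844236, 202.77341991936228], [0.0, 0.0, 1.0]] 0.9960586734693877
{'clock': 0.1, 'qpos': array([ 1.58158942e+00,  2.55693338e-01,  1.07126382e-01, -4.12605557e-04,
       -1.42389024e+00, -2.84601705e-01]), 'joint_vel': array([-9.48046373e-05, -4.47069388e-04,  2.24003052e-03,  6.71568143e-05,
        5.52591934e-04,  5.13135664e-04]), 'tau': array([-3.56358993e-03, -3.87603056e+01,  2.38476223e+01,  5.37811652e+00,
       -3.84678016e-03,  3.87980336e-06]), 'eef_pos': array([0.14856007, 0.52914328, 0.25548175]), 'tcp_rot': array([ 3.13988401e+00, -7.46882406e-05, -2.73869281e-01]), 'wrist_force': array([-0.44039428, -0.00114024, -0.09157471]), 'torque': array([ 0.01252206, -0.00357483,  0.00244658]), 'width': 0.08527268577167597}
```

View pics/scene1.png

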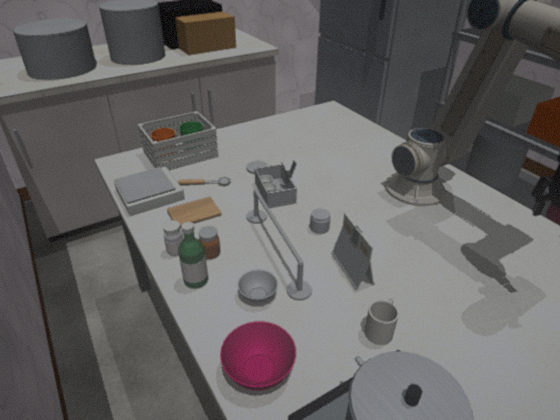

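View pics/side1.png

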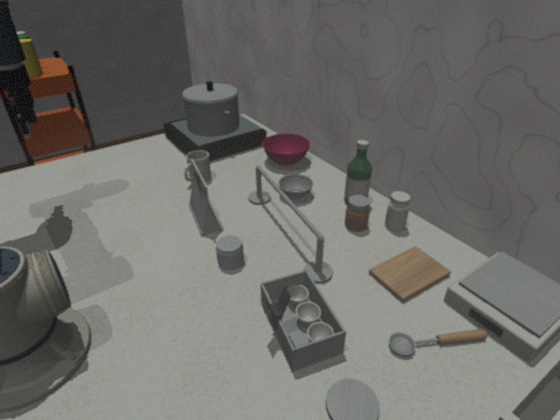

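The scene view shows the card at about (355,250), the rail from (257,190) to (300,265), the pan at (275,185) and the clip at (290,168). In the side view the card is at (203,205), the rail from (258,172) to (320,240), and the clip at (283,300). Next I measure from the depth clouds.

```bash
cat > m.py <<'E'
from h import *
for n,boxes in (('scene',dict(card=(330,210,376,290),rail=(250,185,306,300),pan=(252,158,300,208))),('side',dict(card=(185,155,222,238),rail=(245,160,328,280),pan=(258,268,345,364)))):
    d=load(n);W=cloud(d)
    for k,(a,b,c,e) in boxes.items():
        P=W[b:e,a:c].reshape(-1,3);P=P[np.isfinite(P[:,0])]
        lo,hi={'card':(.025,.2),'rail':(.098,.13),'pan':(.05,.14)}[k]
        Q=P[(P[:,2]>lo)&(P[:,2]<hi)]
        m=np.median(Q,0);Q=Q[np.linalg.norm(Q-m,axis=1)<.25]
        r=cv2.minAreaRect(Q[:,:2].astype(np.float32))
        print(n,k,len(Q),'zmax',np.percentile(Q[:,2],[1,50,99]).round(3),'rect',np.round(r[0],4),np.round(r[1],4),round(r[2],1))
        if k=='card':
            for z0 in (.03,.05,.07,.09,.11,.13,.145):
                S=Q[abs(Q[:,2]-z0)<.008]
                if len(S)>4:
                    r=cv2.minAreaRect(S[:,:2].astype(np.float32));print('   z',z0,len(S),np.round(r[0],4),np.round(r[1],4),round(r[2],1))
        if k=='pan':
            for z0,z1 in((.055,.07),(.075,.13)):
                S=Q[(Q[:,2]>z0)&(Q[:,2]<z1)]
                r=cv2.minAreaRect(S[:,:2].astype(np.float32));print('   z',z0,len(S),np.round(r[0],4),np.round(r[1],4),round(r[2],1),S.mean(0).round(3),S[:,2].max())
E
python3 m.py
python3 - <<'E'
from h import *
a=load('scene')['image'];b=load('side')['image']
o=np.hstack([cv2.resize(a[150:300,240:390],(400,400),interpolation=3),cv2.resize(b[150:370,180:350][:,:],(310,400),interpolation=3)])
save(o,'crop1.png')
E
```

```text
scene card 1480 zmax [0.026 0.083 0.151] rect [0.4686 0.1568] [0.2765 0.0458] 78.8
   z 0.03 171 [0.47   0.1599] [0.2699 0.0456] 79.2
   z 0.05 208 [0.4659 0.1568] [0.2761 0.0351] 77.7
   z 0.07 196 [0.4795 0.2121] [0.1626 0.0236] 78.8
   z 0.09 196 [0.4793 0.2117] [0.1615 0.0134] 79.8
   z 0.11 147 [0.478  0.2114] [0.1658 0.0078] 77.9
   z 0.13 150 [0.478 0.213] [0.1578 0.0081] 77.9
   z 0.145 195 [0.4751 0.2117] [0.1612 0.0141] 79.4
scene rail 389 zmax [0.099 0.114 0.118] rect [0.6259 0.0309] [0.3747 0.0154] 80.0
scene pan 602 zmax [0.051 0.064 0.118] rect [ 0.5009 -0.178 ] [0.3539 0.1485] 60.4
   z 0.055 289 [ 0.478  -0.2181] [0.2616 0.1484] 60.4 [ 0.478 -0.23   0.062] 0.06993467118861962
   z 0.075 203 [ 0.5211 -0.1645] [0.3034 0.0775] 38.7 [ 0.515 -0.164  0.102] 0.11992401447704348
side card 1176 zmax [0.026 0.07  0.151] rect [0.4885 0.2551] [0.4435 0.0805] 67.7
   z 0.03 151 [0.4976 0.2785] [0.3116 0.0791] 67.8
   z 0.05 198 [0.5049 0.2982] [0.3515 0.0787] 66.8
   z 0.07 255 [0.5037 0.2979] [0.3508 0.0746] 65.7
   z 0.09 140 [0.4978 0.2847] [0.3145 0.0665] 65.1
   z 0.11 54 [0.4705 0.2063] [0.1552 0.0064] 79.7
   z 0.13 65 [0.471  0.2083] [0.1576 0.0066] 79.5
   z 0.145 119 [0.4736 0.2088] [0.161  0.0115] 76.0
side rail 503 zmax [0.1   0.115 0.118] rect [0.6238 0.0232] [0.3706 0.0143] 80.7
side pan 1712 zmax [0.05  0.064 0.119] rect [ 0.4538 -0.2476] [0.1796 0.1317] 76.6
   z 0.055 1046 [ 0.4621 -0.2496] [0.1796 0.1148] 76.6 [ 0.463 -0.262  0.063] 0.06970310595249996
   z 0.075 379 [ 0.4145 -0.2371] [0.0343 0.05  ] 75.4 [ 0.42  -0.241  0.094] 0.12034094295478426
```

View pics/crop1.png

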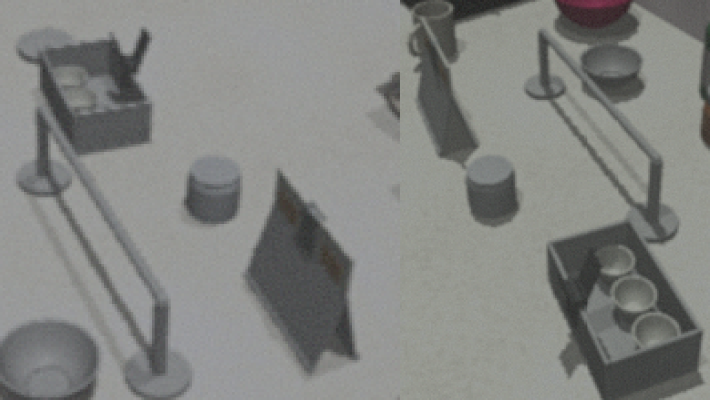

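Measured values, which agree with the given sizes and heights:

| Item | Position (x, y) | Yaw |
|---|---|---|
| Card | (0.474, 0.210) | about −0.20 |
| Rail | (0.625, 0.027) | about −0.17 |
| Clip | (0.413, −0.2375) | about −0.235 |

Next I move over the card, then turn and lower.

```bash
cat > go.py <<'E'
import sys
from h import *
o=bot.get_obs(); p=o['eef_pos'];yaw=o['tcp_rot'][2]
from scipy.spatial.transform import Rotation as Ro
R=Ro.from_euler('xyz',o['tcp_rot']).as_matrix()
print('t',round(o['clock'],2),'p',p.round(4),'rot',o['tcp_rot'].round(4),'F',o['wrist_force'].round(1),'w',round(o['width'],4),'q',o['qpos'].round(2))
if len(sys.argv)>4:
    x,y,z,w=map(float,sys.argv[1:5])
    print('shift cm',(R.T@(np.array([x,y,z])-p)*100).round(2),'turn',round(-((w-yaw+np.pi)%(2*np.pi)-np.pi),3))
E
python3 go.py .474 .21 .2 -1.77
```

```text
t 0.1 p [0.1486 0.5291 0.2555] rot [ 3.1399e+00 -1.0000e-04 -2.7390e-01] F [-0.4 -0.  -0.1] w 0.0853 q [ 1.58  0.26  0.11 -0.   -1.42 -0.28]
shift cm [39.96 21.91  5.59] turn 1.496
```

Emit:
{"op": "carry_out", "data": {"increments": [[1, [3.33, 1.83, 0], 0], [1, [3.33, 1.83, 0], 0], [1, [3.33, 1.83, 0], 0], [1, [3.33, 1.83, 0], 0], [1, [3.33, 1.83, 0], 0], [1, [3.33, 1.83, 0], 0], [1, [3.33, 1.83, 0], 0], [1, [3.33, 1.83, 0], 0]]}}

```text
clock: 0.77
eef_pos: [0.3663, 0.3149, 0.2561]
tcp_rot: [3.141, 0.0, -0.273]
wrist_force: [1.0, 0.5, 0.9]
width: 0.0857
```

Emit:
{"op": "carry_out", "data": {"increments": [[1, [3.33, 1.83, 0], 0], [1, [3.33, 1.83, 0], 0], [1, [3.33, 1.83, 0], 0], [1, [3.33, 1.83, 0], 0], [1, [0, 0, 0], 0.12], [1, [0, 0, 0], 0.12], [1, [0, 0, 0], 0.12], [1, [0, 0, 0], 0.12]]}}

```text
clock: 1.43
eef_pos: [0.474, 0.2095, 0.2557]
tcp_rot: [3.14, 0.0, -0.761]
wrist_force: [-0.2, -0.2, 0.2]
width: 0.0856
```

Emit:
{"op": "carry_out", "data": {"increments": [[1, [0, 0, 0.5], 0.12], [1, [0, 0, 0.5], 0.12], [1, [0, 0, 0.5], 0.12], [1, [0, 0, 0.5], 0.12], [1, [0, 0, 0], 0.12], [1, [0, 0, 0], 0.12], [1, [0, 0, 0], 0.12], [1, [0, 0, 0], 0.12]]}}

```text
clock: 2.1
eef_pos: [0.4737, 0.2099, 0.2358]
tcp_rot: [3.141, -0.001, -1.72]
wrist_force: [0.6, 0.4, -0.6]
width: 0.0853
```

```bash
python3 go.py .474 .21 .138 -1.77; python3 - <<'E'
from h import *
d=grab('wrist');W=cloud(d);print(proj(d,[[.474,.21,.15]]))
m=np.isfinite(W[...,2])&(W[...,2]>.14)&(W[...,2]<.156)&(np.hypot(W[...,0]-.474,W[...,1]-.21)<.1)
Q=W[m];
if len(Q)>9: print(len(Q),cv2.minAreaRect(Q[:,:2].astype(np.float32)),Q.mean(0))
save(d['image'],'wrist1.png')
E
```

```text
t 2.1 p [0.4737 0.2099 0.2358] rot [ 3.1407e+00 -7.0000e-04 -1.7197e+00] F [ 0.6  0.4 -0.6] w 0.0853 q [ 0.72  0.2  -0.02 -0.   -1.36 -0.87]
shift cm [-0.02 -0.03  9.78] turn 0.05
[[279.30318957 226.34527718]]
2438 ((0.4755806624889374, 0.21143412590026855), (0.16022318601608276, 0.012049712240695953), 78.20219421386719) [0.4741356  0.20425225 0.15025042]
```

View pics/wrist1.png

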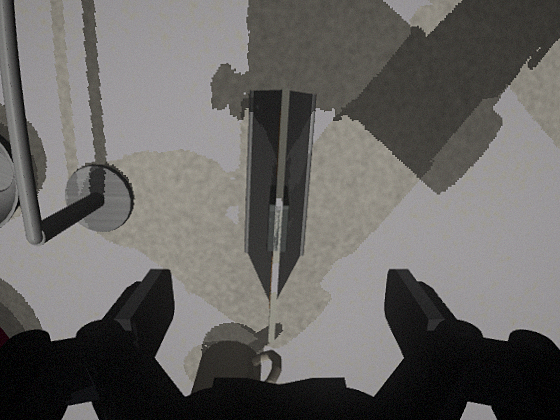

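The wrist view shows the card's top edge near column 275–285, with the grip at about (279,222). It lies between the pads, which are at columns 170 and 390. The refined centre is (0.4755, 0.2113), yaw −0.206. Now lower and grip.

Emit:
{"op": "carry_out", "data": {"increments": [[1, [-0.12, -0.12, 1.5], 0.057], [1, [0, 0, 2], 0], [1, [0, 0, 2], 0], [1, [0, 0, 2], 0], [1, [0, 0, 1.5], 0], [1, [0, 0, 0.8], 0], [1, [0, 0, 0], 0], [1, [0, 0, 0], 0]], "squeeze": 40}}

```text
clock: 2.82
eef_pos: [0.4756, 0.211, 0.1385]
tcp_rot: [-3.141, -0.0, -1.769]
wrist_force: [-0.1, -0.4, -0.1]
width: 0.0853
```

Emit:
{"op": "carry_out", "data": {"increments": [[0, [0, 0, 0], 0], [0, [0, 0, 0], 0], [0, [0, 0, 0], 0], [0, [0, 0, 0], 0], [0, [0, 0, 0], 0], [0, [0, 0, 0], 0], [0, [0, 0, 0], 0], [0, [0, 0, 0], 0]]}}

```text
clock: 3.48
eef_pos: [0.4754, 0.2111, 0.1385]
tcp_rot: [-3.142, 0.0, -1.771]
wrist_force: [-1.3, 0.1, 1.6]
width: 0.0112
```

```bash
python3 go.py .625 .027 .28 -1.74; python3 - <<'E'
from h import *
d=grab('wrist');W=cloud(d)
m=np.isfinite(W[...,2])&(W[...,2]>.098)&(W[...,2]<.125)&(abs(W[...,0]-.62)<.08)&(W[...,1]<.22)
Q=W[m];print(len(Q), cv2.minAreaRect(Q[:,:2].astype(np.float32)) if len(Q)>5 else '')
E
```

```text
t 3.48 p [0.4754 0.2111 0.1385] rot [-3.1415e+00  1.0000e-04 -1.7708e+00] F [-1.3  0.1  1.6] w 0.0112 q [ 0.72  0.26 -0.19 -0.   -1.12 -0.92]
shift cm [ 15.07 -18.32 -14.15] turn -0.031
0
```

Gripped, width 11.2 mm. Lift clear, then look.

Emit:
{"op": "carry_out", "data": {"increments": [[0, [0, 0, -0.5], 0], [0, [0, 0, -1.5], 0], [0, [0, 0, -2.2], 0], [0, [0, 0, -2.5], 0], [0, [0, 0, -2.5], 0], [0, [0, 0, -2.5], 0], [0, [0, 0, -2], 0], [0, [0, 0, -1], 0]]}}

```text
clock: 4.2
eef_pos: [0.476, 0.2113, 0.2881]
tcp_rot: [-3.139, 0.002, -1.771]
wrist_force: [0.3, 0.4, -2.1]
width: 0.0115
```

Emit:
{"op": "carry_out", "data": {"increments": [[0, [1, -1.3, 0], -0.03], [0, [2, -2.4, 0], 0], [0, [2.5, -3.1, 0], 0], [0, [2.8, -3.3, 0], 0], [0, [2.5, -3, 0], 0], [0, [1.8, -2.2, 0], 0], [0, [0.8, -1, 0], 0], [0, [0, 0, 0], 0]]}}

```text
clock: 4.87
eef_pos: [0.6129, 0.05, 0.283]
tcp_rot: [3.139, -0.002, -1.744]
wrist_force: [0.3, 0.5, -2.4]
width: 0.0115
```

```bash
python3 go.py .625 .027 .28 -1.74; cat > look.py <<'E'
import sys
from h import *
o=bot.get_obs();p=o['eef_pos']
for n in('scene','side'):
    d=grab(n);W=cloud(d);fin=np.isfinite(W[...,2])
    d2=np.hypot(W[...,0]-.625,W[...,1]-.027)
    ang=np.deg2rad(80.3);u=np.array([np.cos(ang),np.sin(ang)]);v=np.array([u[1],-u[0]])
    rel=W[...,:2]-[.625,.027];s=rel@u;t=rel@v;z=W[...,2]
    def fit(m,l):
        if m.sum()<20:print(n,l,'few',m.sum());return
        Q=W[m];r=cv2.minAreaRect(Q[:,:2].astype(np.float32));print(n,l,m.sum(),'c',np.round(r[0],4),'sz',np.round(r[1],4),round(r[2],1),'s',s[m].min().round(3),s[m].max().round(3),'t med',np.median(t[m]).round(4),'z',np.percentile(z[m],[1,50,99]).round(4))
    fit(fin&(abs(t)<.02)&(abs(s)<.2)&(z>.1)&(z<.124),'rail')
    for a in sys.argv[1:]:
        lo,hi=map(float,a.split(','))
        fit(fin&(abs(t)<.06)&(abs(s)<.12)&(z>lo)&(z<hi),a)
E
python3 look.py .14,.16 .18,.2 .2,.22 .24,.27 .27,.3
python3 - <<'E'
from h import *
a=load('scene')['image'];b=load('side')['image']
o=np.hstack([cv2.resize(a[130:310,220:350],(400,554),interpolation=3),cv2.resize(b[100:280,220:350],(400,554),interpolation=3)])
save(o,'crop2.png')
E
```

```text
t 4.87 p [0.6129 0.05   0.283 ] rot [ 3.1385e+00 -1.7000e-03 -1.7443e+00] F [ 0.3  0.5 -2.4] w 0.0115 q [ 0.34  0.39  0.36 -0.   -1.55 -0.51]
shift cm [ 2.06 -1.58  0.3 ] turn -0.004
scene rail 358 c [0.627 0.033] sz [0.3694 0.0159] 80.0 s -0.178 0.191 t med 0.0033 z [0.1032 0.1141 0.1186]
scene .14,.16 184 c [0.613 0.053] sz [0.162  0.0615] 80.3 s -0.057 0.105 t med 0.0094 z [0.1456 0.1525 0.1599]
scene .18,.2 225 c [0.6172 0.0503] sz [0.1639 0.0376] 83.0 s -0.06 0.104 t med -0.0006 z [0.1804 0.1903 0.1998]
scene .2,.22 219 c [0.6226 0.0507] sz [0.1673 0.0266] 87.0 s -0.062 0.105 t med -0.006 z [0.2004 0.2104 0.2197]
scene .24,.27 168 c [0.6225 0.0522] sz [0.1604 0.0195] 81.3 s -0.056 0.104 t med -0.0138 z [0.2402 0.2546 0.2698]
scene .27,.3 257 c [0.6107 0.0538] sz [0.0448 0.156 ] 1.2 s -0.055 0.105 t med -0.0142 z [0.2705 0.2866 0.2995]
side rail 324 c [ 0.6109 -0.0554] sz [0.2136 0.0143] 80.3 s -0.19 0.023 t med -0.002 z [0.1016 0.1148 0.118 ]
side .14,.16 228 c [0.6071 0.0517] sz [0.1678 0.0591] 82.8 s -0.061 0.104 t med -0.0437 z [0.1472 0.1534 0.1598]
side .18,.2 307 c [0.6066 0.0499] sz [0.1613 0.0386] 82.5 s -0.061 0.1 t med -0.0336 z [0.1802 0.1901 0.1995]
side .2,.22 307 c [0.6097 0.0491] sz [0.1601 0.0281] 80.9 s -0.061 0.099 t med -0.0283 z [0.2003 0.21   0.2196]
side .24,.27 292 c [0.6029 0.0504] sz [0.1602 0.0195] 81.3 s -0.061 0.1 t med -0.0194 z [0.2405 0.254  0.2697]
side .27,.3 345 c [0.6101 0.0482] sz [0.0373 0.1589] 2.0 s -0.062 0.1 t med -0.0191 z [0.2704 0.2866 0.2992]
```

View pics/crop2.png

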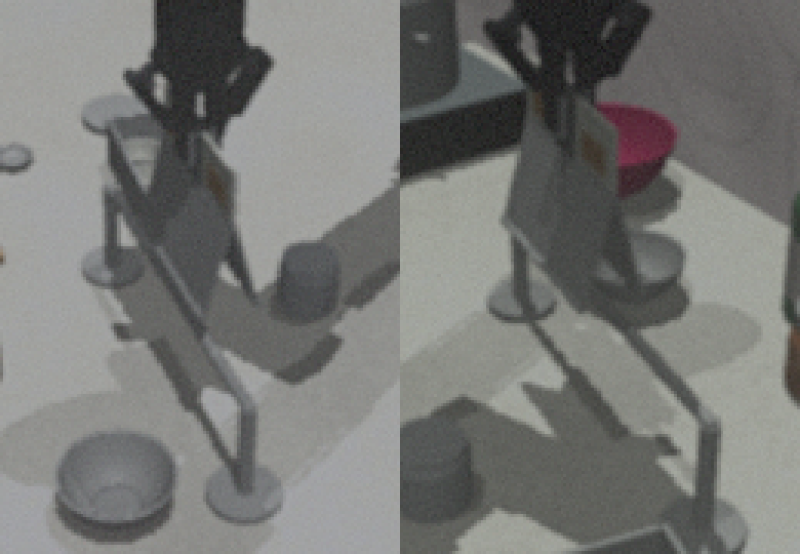

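The pictures show the card held upright and parallel to the rail, about 16 mm on its near side and 20 mm left of its middle. Now centre it over the bar, then lower most of the way.

Emit:
{"op": "carry_out", "data": {"increments": [[0, [0.4, -0.3, 0], 0], [0, [0.6, -0.5, 0], 0], [0, [0.6, -0.5, 0], 0], [0, [0.4, -0.35, 0], 0], [0, [0, 0, 0], 0], [0, [0, 0, 0], 0], [0, [0, 0, 0], 0], [0, [0, 0, 0], 0]]}}

```text
clock: 5.63
eef_pos: [0.6247, 0.0301, 0.2853]
tcp_rot: [3.142, 0.0, -1.741]
wrist_force: [-0.1, -0.3, -2.4]
width: 0.0114
```

```bash
python3 go.py .6257 .0269 .1785 -1.74; python3 look.py .16,.18 .27,.3
```

```text
t 5.63 p [0.6247 0.0301 0.2853] rot [ 3.1416e+00  1.0000e-04 -1.7406e+00] F [-0.1 -0.3 -2.4] w 0.0114 q [ 0.3   0.41  0.39 -0.   -1.56 -0.47]
shift cm [ 0.3  -0.15 10.68] turn -0.001
scene rail 235 c [0.6267 0.0326] sz [0.3697 0.0159] 80.1 s -0.179 0.191 t med 0.0029 z [0.1012 0.1141 0.1188]
scene .16,.18 217 c [0.6275 0.031 ] sz [0.1623 0.0496] 82.2 s -0.076 0.086 t med 0.0204 z [0.1603 0.1705 0.1797]
scene .27,.3 271 c [0.6261 0.0321] sz [0.0404 0.1593] 3.8 s -0.077 0.087 t med 0.0006 z [0.2704 0.2869 0.2996]
side rail 316 c [0.6236 0.0236] sz [0.3727 0.015 ] 80.8 s -0.19 0.183 t med -0.002 z [0.1009 0.1146 0.118 ]
side .16,.18 339 c [0.6206 0.0282] sz [0.164  0.0497] 82.0 s -0.081 0.082 t med -0.0231 z [0.1602 0.1699 0.1798]
side .27,.3 371 c [0.6231 0.0274] sz [0.0391 0.1571] 3.0 s -0.08 0.081 t med -0.0029 z [0.2704 0.2868 0.2984]
```

Emit:
{"op": "carry_out", "data": {"increments": [[0, [0.2, -0.1, 0.6], 0], [0, [0.1, -0.05, 1.2], 0], [0, [0, 0, 1.6], 0], [0, [0, 0, 1.8], 0], [0, [0, 0, 1.6], 0], [0, [0, 0, 1.2], 0], [0, [0, 0, 0.8], 0], [0, [0, 0, 0.5], 0]]}}

```text
clock: 6.4
eef_pos: [0.6253, 0.0265, 0.1909]
tcp_rot: [3.14, -0.001, -1.741]
wrist_force: [-0.2, -0.1, -2.3]
width: 0.0114
```

Emit:
{"op": "carry_out", "data": {"increments": [[0, [0, 0, 0.1], 0], [0, [0, 0, 0.1], 0], [0, [0, 0, 0.1], 0], [0, [0, 0, 0.1], 0], [0, [0, 0, 0.1], 0], [0, [0, 0, 0.1], 0], [0, [0, 0, 0.1], 0], [0, [0, 0, 0.1], 0]]}}

```text
clock: 7.07
eef_pos: [0.6258, 0.0266, 0.1843]
tcp_rot: [-3.141, 0.0, -1.741]
wrist_force: [-0.3, -0.7, -1.9]
width: 0.0117
```

Emit:
{"op": "carry_out", "data": {"increments": [[0, [0, 0, 0.06], 0], [0, [0, 0, 0.06], 0], [0, [0, 0, 0.06], 0], [0, [0, 0, 0.06], 0], [0, [0, 0, 0.06], 0], [0, [0, 0, 0.06], 0], [0, [0, 0, 0.06], 0], [0, [0, 0, 0], 0]]}}

```text
clock: 7.73
eef_pos: [0.626, 0.0266, 0.1801]
tcp_rot: [-3.141, -0.0, -1.741]
wrist_force: [0.7, 0.2, -1.8]
width: 0.0112
```

Emit:
{"op": "carry_out", "data": {"increments": [[0, [0, 0, 0.05], 0], [0, [0, 0, 0.05], 0], [0, [0, 0, 0.05], 0], [0, [0, 0, 0.05], 0], [0, [0, 0, 0], 0], [0, [0, 0, 0], 0], [0, [0, 0, 0], 0], [0, [0, 0, 0], 0]]}}

```text
clock: 8.4
eef_pos: [0.6261, 0.0266, 0.1788]
tcp_rot: [-3.14, 0.0, -1.741]
wrist_force: [0.0, -0.0, 2.9]
width: 0.0114
```

The wrist force rose from −2.3 N to +2.9 N at TCP z = 0.179, which matches the predicted 0.1785, so the bar carries the card. Release and rise.

Emit:
{"op": "carry_out", "data": {"increments": [[0.2, [0, 0, 0], 0], [0.3, [0, 0, 0], 0], [0.5, [0, 0, 0], 0], [0.7, [0, 0, 0], 0], [0.9, [0, 0, 0], 0], [1, [0, 0, 0], 0], [1, [0, 0, 0], 0], [1, [0, 0, 0], 0]]}}

```text
clock: 9.07
eef_pos: [0.6258, 0.0266, 0.178]
tcp_rot: [3.142, -0.0, -1.741]
wrist_force: [0.3, -0.0, 0.8]
width: 0.085
```

Emit:
{"op": "carry_out", "data": {"increments": [[1, [0, 0, -0.3], 0], [1, [0, 0, -0.8], 0], [1, [0, 0, -1.5], 0], [1, [0, 0, -2], 0], [1, [0, 0, -2], 0], [1, [0, 0, -2], 0], [1, [0, 0, -1.5], 0], [1, [0, 0, -0.5], 0]]}}

```text
clock: 9.73
eef_pos: [0.6267, 0.0264, 0.288]
tcp_rot: [-3.136, 0.001, -1.741]
wrist_force: [-0.9, -0.2, -0.7]
width: 0.0854
```

```bash
python3 go.py .413 -.2375 .2 -1.805; python3 look.py .04,.06 .145,.165 .165,.186 .18,.2
python3 - <<'E'
from h import *
a=load('scene')['image'];b=load('side')['image']
o=np.hstack([cv2.resize(a[130:310,220:350],(400,554),interpolation=3),cv2.resize(b[120:300,220:350],(400,554),interpolation=3)])
save(o,'crop3.png')
E
```

```text
t 9.73 p [0.6267 0.0264 0.288 ] rot [-3.1359e+00  1.4000e-03 -1.7409e+00] F [-0.9 -0.2 -0.7] w 0.0854 q [ 0.29  0.41  0.4   0.   -1.56 -0.46]
shift cm [29.64 16.65  8.67] turn 0.064
scene rail 454 c [0.6287 0.0314] sz [0.3732 0.0247] 80.6 s -0.182 0.192 t med 0.0064 z [0.1004 0.1138 0.1238]
scene .04,.06 171 c [0.6299 0.0276] sz [0.1634 0.0552] 80.5 s -0.08 0.083 t med 0.0268 z [0.0422 0.0495 0.0598]
scene .145,.165 116 c [0.6301 0.0304] sz [0.1562 0.0069] 81.0 s -0.074 0.082 t med 0.003 z [0.1453 0.1552 0.1648]
scene .165,.186 137 c [0.6296 0.0302] sz [0.1585 0.0076] 80.6 s -0.075 0.083 t med 0.0028 z [0.1653 0.1763 0.1858]
scene .18,.2 127 c [0.6268 0.0304] sz [0.1562 0.0126] 80.5 s -0.074 0.082 t med 0.0017 z [0.1802 0.1889 0.1928]
side rail 626 c [0.6216 0.0229] sz [0.3708 0.024 ] 81.6 s -0.19 0.181 t med -0.0053 z [0.1004 0.1139 0.1236]
side .04,.06 279 c [0.6211 0.0263] sz [0.1626 0.0609] 83.0 s -0.084 0.079 t med -0.0245 z [0.0432 0.0504 0.0598]
side .145,.165 203 c [0.6226 0.0253] sz [0.1629 0.0083] 81.2 s -0.083 0.079 t med -0.0012 z [0.1452 0.1556 0.1648]
side .165,.186 225 c [0.6224 0.0251] sz [0.1602 0.0073] 81.0 s -0.082 0.078 t med -0.0009 z [0.1652 0.1756 0.1858]
side .18,.2 183 c [0.6256 0.0252] sz [0.1588 0.0129] 79.4 s -0.081 0.078 t med -0.0005 z [0.1802 0.1885 0.1923]
```

View pics/crop3.png

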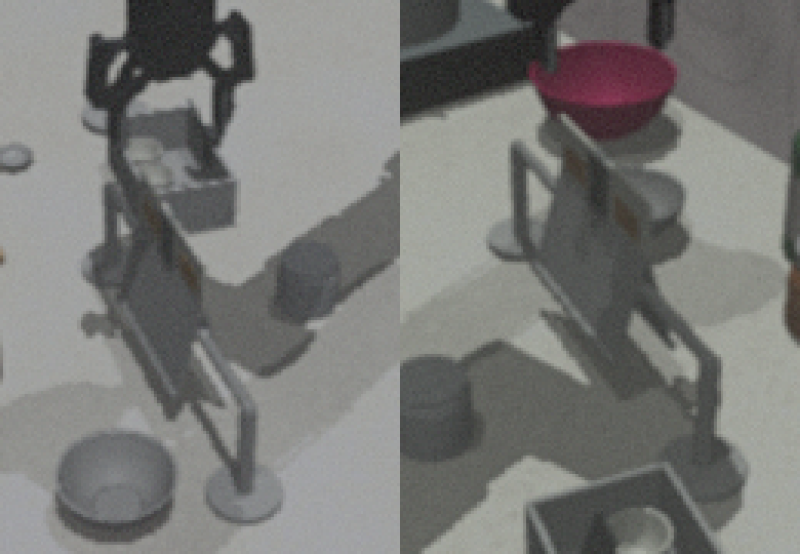

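The card hangs upright astride the bar at its middle, with its top at z ≈ 0.19 and centre about (0.626, 0.028), yaw −0.16. Now over to the clip.

Emit:
{"op": "carry_out", "data": {"increments": [[1, [1.2, 0.7, 0], 0], [1, [2.4, 1.35, 0], 0], [1, [3, 1.7, 0], 0], [1, [3, 1.7, 0], 0], [1, [3, 1.7, 0], 0], [1, [3, 1.7, 0], 0], [1, [3, 1.7, 0], 0], [1, [3, 1.7, 0], 0]]}}

```text
clock: 10.5
eef_pos: [0.4666, -0.1664, 0.2828]
tcp_rot: [3.14, 0.0, -1.741]
wrist_force: [-0.2, -0.3, 0.2]
width: 0.0856
```

Emit:
{"op": "carry_out", "data": {"increments": [[1, [3, 1.7, 0], 0], [1, [2.5, 1.4, 0.5], 0], [1, [1.5, 0.9, 1], 0.03], [1, [0, 0, 1.5], 0.034], [1, [0, 0, 1.5], 0], [1, [0, 0, 1], 0], [1, [0, 0, 0.5], 0], [1, [0, 0, 0], 0]]}}

```text
clock: 11.17
eef_pos: [0.4166, -0.2274, 0.2225]
tcp_rot: [3.138, 0.0, -1.804]
wrist_force: [0.8, 0.6, -0.6]
width: 0.0854
```

```bash
python3 go.py .413 -.2375 .114 -1.805; python3 - <<'E'
from h import *
d=grab('wrist');W=cloud(d);fin=np.isfinite(W[...,2]);near=np.hypot(W[...,0]-.413,W[...,1]+.2375)
for lo,hi,r in((.1,.128,.05),(.118,.128,.05),(.06,.07,.2)):
    m=fin&(W[...,2]>lo)&(W[...,2]<hi)&(near<r);Q=W[m]
    print(lo,len(Q),cv2.minAreaRect(Q[:,:2].astype(np.float32)) if len(Q)>5 else'',Q[:,2].max() if len(Q) else '')
for n in('side','scene'):
    d2=grab(n);V=cloud(d2);m=np.isfinite(V[...,2])&(V[...,2]>.095)&(V[...,2]<.13)&(np.hypot(V[...,0]-.413,V[...,1]+.2375)<.05);Q=V[m]
    if len(Q)>5:print(n,len(Q),cv2.minAreaRect(Q[:,:2].astype(np.float32)))
save(d['image'],'wrist2.png')
E
```

```text
t 11.17 p [ 0.4166 -0.2274  0.2225] rot [ 3.1384e+00  1.0000e-04 -1.8044e+00] F [ 0.8  0.6 -0.6] w 0.0854 q [-0.17  0.12 -0.14 -0.   -1.31 -0.06]
shift cm [ 1.07  0.08 10.85] turn 0.001
0.1 1417 ((0.41512319445610046, -0.23623095452785492), (0.030238820239901543, 0.04984845593571663), 76.1202392578125) 0.11990746781181949
0.118 217 ((0.41503244638442993, -0.2365265190601349), (0.028913648799061775, 0.04954028129577637), 76.3797607421875) 0.11990746781181949
0.06 4582 ((0.4893001914024353, -0.23748384416103363), (0.21650752425193787, 0.15695421397686005), 72.82279968261719) 0.06997295187355851
side 169 ((0.41450008749961853, -0.23786869645118713), (0.030935103073716164, 0.05035310238599777), 76.99921417236328)
scene 45 ((0.4146538972854614, -0.2327311486005783), (0.032140765339136124, 0.04897356778383255), 81.6249771118164)
```

View pics/wrist2.png

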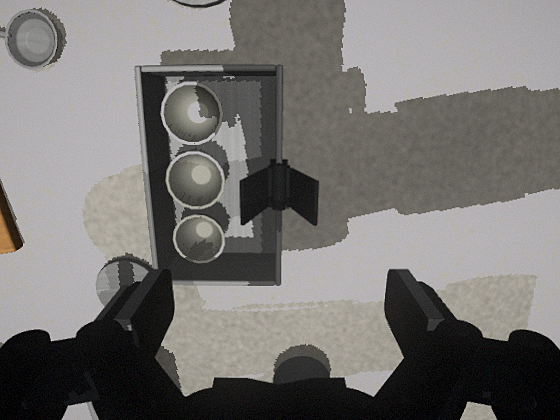

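The wrist view shows the clip at about (280,195) astride the near wall, tails to columns 240 and 319. It measures 50 × 30 mm with centre (0.4148, −0.2368), tops at z = 0.12. Lower and squeeze.

Emit:
{"op": "carry_out", "data": {"increments": [[1, [0.5, -0.05, 0.8], 0.006], [1, [0.46, 0, 1.6], 0], [1, [0, 0, 2], 0], [1, [0, 0, 2], 0], [1, [0, 0, 2], 0], [1, [0, 0, 1.5], 0], [1, [0, 0, 0.95], 0], [1, [0, 0, 0], 0]], "squeeze": 30}}

```text
clock: 11.98
eef_pos: [0.4144, -0.237, 0.1137]
tcp_rot: [3.138, 0.0, -1.811]
wrist_force: [-0.0, 0.6, -0.0]
width: 0.0854
```

```bash
python3 go.py .4148 -.2368 .114 -1.81
```

```text
t 11.98 p [ 0.4144 -0.237   0.1137] rot [ 3.1380e+00  3.0000e-04 -1.8112e+00] F [-0.   0.6 -0. ] w 0.0854 q [-0.19  0.21 -0.33 -0.   -1.03 -0.05]
shift cm [-0.03 -0.04 -0.03] turn -0.001
```

Emit:
{"op": "carry_out", "data": {"increments": [[0.6, [0, 0, 0], 0], [0.4, [0, 0, 0], 0], [0.3, [0, 0, 0], 0], [0.2, [0, 0, 0], 0], [0.1, [0, 0, 0], 0], [0, [0, 0, 0], 0], [0, [0, 0, 0], 0], [0, [0, 0, 0], 0]]}}

```text
clock: 12.65
eef_pos: [0.4175, -0.2386, 0.1199]
tcp_rot: [-3.135, -0.003, -1.809]
wrist_force: [-3.7, 2.6, 19.4]
width: 0.0186
```

Emit:
{"op": "carry_out", "data": {"increments": [[0, [0, 0, 0], 0], [0, [0, 0, 0], 0], [0, [0, 0, 0], 0], [0, [0, 0, 0], 0], [0, [0, 0, -0.3], 0], [0, [0, 0, -0.5], 0], [0, [0, 0, -0.6], 0], [0, [0, 0, -0.6], 0]]}}

```text
clock: 13.32
eef_pos: [0.4154, -0.2372, 0.1361]
tcp_rot: [3.141, 0.0, -1.811]
wrist_force: [0.4, 0.7, -1.5]
width: 0.0183
```

During the squeeze the force peaked at 19 N upward, as the pads swung forward with the clip on the rim. The width is 18.3 mm, so it is fully open. Lift and check how the clip sits in the gripper.

Emit:
{"op": "carry_out", "data": {"increments": [[0, [0, 0, -1], 0], [0, [0, 0, -2], 0], [0, [0, 0, -2.6], 0], [0, [0, 0, -2.8], 0], [0, [0, 0, -2.8], 0], [0, [0, 0, -2.4], 0], [0, [0, 0, -1.4], 0], [0, [0, 0, -0.5], 0]]}}

```text
clock: 13.98
eef_pos: [0.4163, -0.2376, 0.2936]
tcp_rot: [-3.137, -0.001, -1.811]
wrist_force: [-0.4, -0.2, -1.3]
width: 0.0181
```

```bash
python3 go.py .6 0 .29 -1.73; cat > clip.py <<'E'
from h import *
import sys
from scipy.spatial.transform import Rotation as Ro
o=bot.get_obs();p=o['eef_pos'];R=Ro.from_euler('xyz',o['tcp_rot']).as_matrix()
ims=[]
for n in('scene','side','wrist'):
    d=grab(n);W=cloud(d);L=(W-p)@R
    m=np.isfinite(L[...,0])&(np.abs(L[...,0])<.03)&(np.abs(L[...,1])<.03)&(L[...,2]>.022)&(L[...,2]<.13)
    print(n,m.sum())
    for a in np.arange(.03,.1,.01):
        k=m&(L[...,2]>a-.005)&(L[...,2]<a+.005)
        if k.sum()>3:print('  z%.3f'%a,k.sum(),'x',np.percentile(L[k][:,0],[2,98]).round(4),'y',np.percentile(L[k][:,1],[2,50,98]).round(4),'zmax',L[k][:,2].max().round(4))
    if n!='wrist':
        c=proj(d,p[None]-[0,0,.03])[0].astype(int);h=45
        ims.append(cv2.resize(d['image'][max(c[1]-h,0):c[1]+h,max(c[0]-h,0):c[0]+h],(400,400),interpolation=3))
save(np.hstack(ims),sys.argv[1])
E
python3 clip.py clip1.png
```

```text
t 13.98 p [ 0.4163 -0.2376  0.2936] rot [-3.1367e+00 -6.0000e-04 -1.8107e+00] F [-0.4 -0.2 -1.3] w 0.0181 q [-0.19  0.1   0.01  0.   -1.48 -0.05]
shift cm [-27.45 -12.19   0.41] turn -0.081
scene 129
  z0.030 21 x [-0.0211  0.0064] y [-0.0117  0.0065  0.0104] zmax 0.0349
  z0.040 21 x [-0.0214  0.0066] y [-0.0079  0.0027  0.0105] zmax 0.0441
  z0.050 25 x [-0.0235  0.012 ] y [-0.0097 -0.0022  0.0104] zmax 0.0543
  z0.060 19 x [-0.0207  0.0111] y [-0.01   -0.0069  0.0119] zmax 0.0647
  z0.070 22 x [-0.0232  0.0103] y [-0.0156 -0.0104  0.0166] zmax 0.0747
  z0.080 14 x [-0.0199  0.0085] y [-0.0171 -0.0141  0.0176] zmax 0.0815
side 470
  z0.030 58 x [-0.0153  0.0143] y [-0.008  -0.0064  0.0099] zmax 0.0347
  z0.040 112 x [-0.0142  0.0156] y [-0.0079 -0.0021  0.0096] zmax 0.0449
  z0.050 86 x [-0.0137  0.0166] y [-0.0088  0.0082  0.0108] zmax 0.0546
  z0.060 61 x [-0.0143  0.015 ] y [-0.0098  0.0103  0.0123] zmax 0.0649
  z0.070 85 x [-0.0148  0.0145] y [-0.0155  0.0138  0.0176] zmax 0.075
  z0.080 50 x [-0.0155  0.0143] y [-0.0171  0.018   0.0197] zmax 0.0816
wrist 3755
  z0.030 236 x [-0.0138  0.0131] y [-0.0088 -0.0061  0.0094] zmax 0.0349
  z0.040 1254 x [-0.0179  0.0135] y [-0.0073  0.0003  0.0083] zmax 0.045
  z0.050 912 x [-0.0185  0.0149] y [-0.0085  0.0003  0.0107] zmax 0.055
  z0.060 152 x [0.0046 0.0129] y [-0.0101 -0.0046  0.0117] zmax 0.0649
  z0.070 445 x [-0.0106  0.0126] y [-0.014   0.0125  0.0173] zmax 0.075
  z0.080 637 x [-0.013   0.0125] y [-0.018  -0.0131  0.0201] zmax 0.0839
```

View pics/clip1.png

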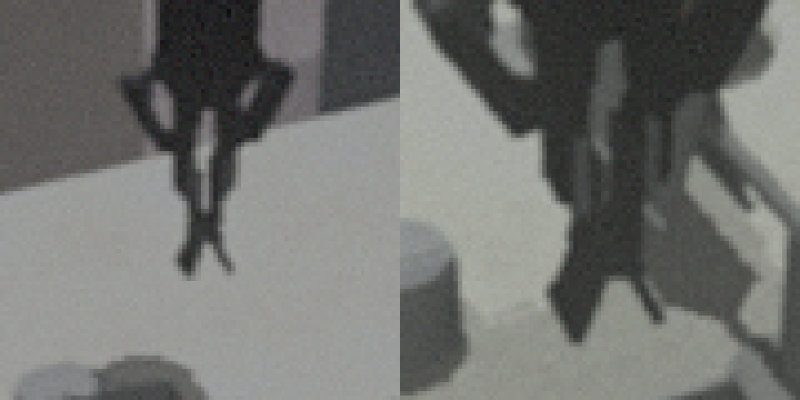

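The clip is held straight and centred. Its tips sit at ±17–20 mm and 82 mm below the TCP, so the pin is 47 mm below the TCP, 6 mm lower than planned. The target is the −y thin part, 47 mm from the middle, with tips about 18 mm below the card's top, so TCP z ≈ 0.254.

```bash
python3 go.py .6188 -.0186 .305 -1.73
```

```text
t 14.13 p [ 0.4153 -0.2369  0.2899] rot [ 3.1408e+00  6.0000e-04 -1.8108e+00] F [ 0.1  0.8 -0.7] w 0.0187 q [-0.19  0.1   0.01 -0.   -1.47 -0.05]
shift cm [-26.05 -14.57  -1.51] turn -0.081
```

Emit:
{"op": "carry_out", "data": {"increments": [[0, [0, 0, -0.8], 0], [0, [-1, -0.55, -0.8], 0], [0, [-2, -1.1, 0], 0], [0, [-2.5, -1.4, 0], 0], [0, [-2.5, -1.4, 0], 0], [0, [-2.5, -1.4, 0], 0], [0, [-2.5, -1.4, 0], 0], [0, [-2.5, -1.4, 0], 0]]}}

```text
clock: 14.8
eef_pos: [0.5373, -0.1055, 0.3064]
tcp_rot: [3.141, -0.0, -1.811]
wrist_force: [-0.5, -0.9, -0.9]
width: 0.018
```

Emit:
{"op": "carry_out", "data": {"increments": [[0, [-2.5, -1.4, 0], 0], [0, [-2.5, -1.4, 0], 0], [0, [-2.5, -1.4, 0], 0], [0, [-2, -1.1, 0], 0], [0, [-1, -0.6, 0], 0], [0, [0, 0, 0], -0.04], [0, [0, 0, 0], -0.04], [0, [0, 0, 0], 0]]}}

```text
clock: 15.47
eef_pos: [0.6189, -0.0183, 0.3059]
tcp_rot: [3.14, -0.001, -1.729]
wrist_force: [-0.2, 0.3, -0.9]
width: 0.0179
```

Emit:
{"op": "carry_out", "data": {"increments": [[0, [0, 0, 0], 0], [0, [0, 0, 0], 0], [0, [0, 0, 0], 0], [0, [0, 0, 0], 0], [0, [0, 0, 0], 0], [0, [0, 0, 0], 0], [0, [0, 0, 0], 0], [0, [0, 0, 0], 0]]}}

```text
clock: 16.13
eef_pos: [0.6186, -0.0193, 0.3066]
tcp_rot: [-3.142, 0.0, -1.731]
wrist_force: [-0.2, -0.0, -0.7]
width: 0.0181
```

```bash
python3 go.py .6188 -.0186 .254 -1.73; cat > rel.py <<'E'
from h import *
from scipy.spatial.transform import Rotation as Ro
o=bot.get_obs();p=o['eef_pos'];R=Ro.from_euler('xyz',o['tcp_rot']).as_matrix()
for n in('scene','side','wrist'):
    d=grab(n);W=cloud(d);L=(W-p)@R
    f=np.isfinite(L[...,0]);z=W[...,2]
    cl=f&(abs(L[...,0])<.018)&(abs(L[...,1])<.03)&(L[...,2]>.03)&(L[...,2]<.0835)&((abs(L[...,1])>.006)|(L[...,2]<.055))
    ca=f&(abs(L[...,1])<.012)&(abs(L[...,0])<.15)&(z>.155)&(z<.2)&(abs(L[...,0])>.02)
    for k,m in(('clip tips',cl&(L[...,2]>.074)),('card',ca),('cardtop',ca&(z>.182))):
        if m.sum()<4: print(n,k,'few');continue
        Q=L[m];print(n,k,m.sum(),'x',np.percentile(Q[:,0],[1,99]).round(4),'y',np.percentile(Q[:,1],[2,50,98]).round(4),'worldz',np.percentile(z[m],[1,50,99]).round(4), 'slope',np.polyfit(Q[:,0],Q[:,1],1).round(4) if k!='clip tips' else '')
E
python3 rel.py
```

```text
t 16.13 p [ 0.6186 -0.0193  0.3066] rot [-3.1415  0.     -1.731 ] F [-0.2 -0.  -0.7] w 0.0181 q [ 0.22  0.39  0.43  0.   -1.61 -0.38]
shift cm [-0.07 -0.01  5.26] turn -0.001
scene clip tips 19 x [-0.0173  0.0118] y [-0.0171 -0.0153  0.0168] worldz [0.224  0.2283 0.2319] slope 
scene card 220 x [-0.1289  0.028 ] y [-0.0064 -0.0018  0.004 ] worldz [0.1554 0.1788 0.1922] slope [-0.0003 -0.002 ]
scene cardtop 92 x [-0.1268  0.0282] y [-0.006  -0.0011  0.0055] worldz [0.182  0.1891 0.1925] slope [ 0.0081 -0.0003]
side clip tips 44 x [-0.0162  0.015 ] y [-0.0166  0.017   0.02  ] worldz [0.2241 0.2292 0.2325] slope 
side card 334 x [-0.1246  0.0349] y [-0.0038  0.002   0.0066] worldz [0.1561 0.1768 0.1919] slope [0.0071 0.0026]
side cardtop 121 x [-0.1246  0.0347] y [-0.0054  0.0018  0.0064] worldz [0.1827 0.1891 0.1923] slope [0.0095 0.0018]
wrist clip tips 368 x [-0.0137  0.013 ] y [-0.0191 -0.0143  0.0192] worldz [0.2253 0.2299 0.2326] slope 
wrist card 628 x [-0.1256  0.034 ] y [-0.0038 -0.0012  0.0015] worldz [0.1587 0.1907 0.1921] slope [ 0.01   -0.0005]
wrist cardtop 523 x [-0.1257  0.0338] y [-0.0036 -0.0011  0.0015] worldz [0.1858 0.1908 0.1921] slope [ 0.0097 -0.0005]
```

The card lies within 1 mm of the clip's mid-plane and the clip is 46 mm from its middle; the card's top is at 0.191. Lower 5.1 cm smoothly.

Emit:
{"op": "carry_out", "data": {"increments": [[0, [0, 0, 0.4], 0], [0, [0, 0, 0.7], 0], [0, [0, 0, 0.9], 0], [0, [0, 0, 1], 0], [0, [0, 0, 0.9], 0], [0, [0, 0, 0.7], 0], [0, [0, 0, 0.4], 0], [0, [0, 0, 0.1], 0]]}}

```text
clock: 16.95
eef_pos: [0.6182, -0.0193, 0.2543]
tcp_rot: [3.14, -0.001, -1.731]
wrist_force: [0.1, -1.3, -1.2]
width: 0.0188
```

Emit:
{"op": "carry_out", "data": {"increments": [[0, [0, 0, 0], 0], [0, [0, 0, 0], 0], [0, [0, 0, 0], 0], [0, [0, 0, 0], 0], [0, [0, 0, 0], 0], [0, [0, 0, 0], 0], [0, [0, 0, 0], 0], [0, [0, 0, 0], 0]]}}

```text
clock: 17.62
eef_pos: [0.6186, -0.0193, 0.2556]
tcp_rot: [-3.142, -0.0, -1.731]
wrist_force: [0.4, 0.0, -0.3]
width: 0.0183
```

```bash
python3 go.py; python3 rel.py; python3 - <<'E'
from h import *
p=bot.get_obs()['eef_pos'];ims=[]
for n in('scene','side'):
    d=load(n);c=proj(d,p[None]-[0,0,.06])[0].astype(int);h=45
    ims.append(cv2.resize(d['image'][c[1]-h:c[1]+h,c[0]-h:c[0]+h],(400,400),interpolation=3))
save(np.hstack(ims),'final1.png')
E
```

```text
t 17.62 p [ 0.6186 -0.0193  0.2556] rot [-3.1415 -0.     -1.7308] F [ 0.4  0.  -0.3] w 0.0183 q [ 0.22  0.39  0.3   0.   -1.48 -0.38]
scene clip tips 23 x [-0.0179  0.0122] y [-0.0176 -0.0146  0.0196] worldz [0.1735 0.1785 0.1815] slope 
scene card 205 x [-0.1293 -0.0248] y [-0.0063 -0.0021  0.0051] worldz [0.1557 0.1781 0.1919] slope [-0.0115 -0.0029]
scene cardtop 82 x [-0.1285 -0.0244] y [-0.0057 -0.0011  0.0056] worldz [0.1823 0.1894 0.1927] slope [ 0.0044 -0.0005]
side clip tips 38 x [-0.0174  0.0149] y [-0.0168  0.0177  0.0196] worldz [0.1734 0.1779 0.1812] slope 
side card 272 x [-0.1252  0.0357] y [-0.0023  0.0018  0.0067] worldz [0.1562 0.1776 0.1921] slope [0.0077 0.0026]
side cardtop 104 x [-0.1238  0.0344] y [-0.0035  0.0017  0.0066] worldz [0.1822 0.1892 0.1926] slope [0.0114 0.0024]
wrist clip tips 367 x [-0.0139  0.013 ] y [-0.0191 -0.0142  0.0193] worldz [0.1743 0.1788 0.1816] slope 
wrist card 1557 x [-0.1027  0.0339] y [-0.0063 -0.0005  0.0047] worldz [0.1624 0.1907 0.1922] slope [ 0.011  -0.0003]
wrist cardtop 1463 x [-0.0949  0.0337] y [-0.0063 -0.0005  0.0048] worldz [0.1881 0.1907 0.1922] slope [ 0.009  -0.0004]
```

View pics/final1.png

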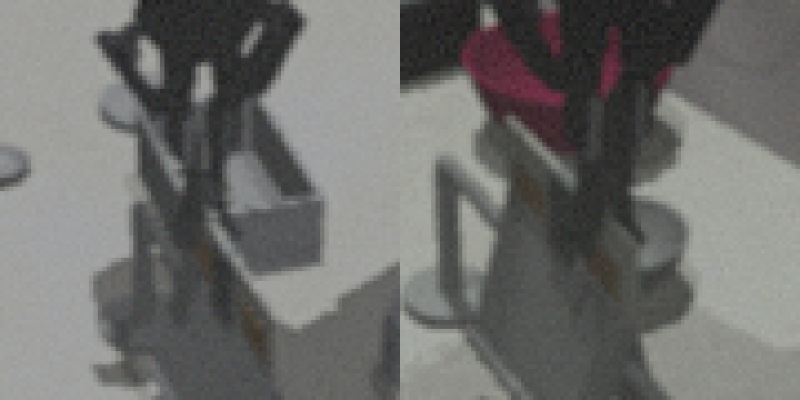

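The clip straddles the card's top edge, one jaw on each side. The tips are about 17 mm below the top, and there is no contact force. Handing in.

```bash
python3 -c "
from cell import bot
print(bot.job_done())"
```

```text
the job is handed in; nothing more can be done
None
```

The job is handed in, at 17.6 s on the robot's clock. `bot.job_done()` gives no verdict, so what follows rests on my own measurements.

- **Card:** it hangs astride the bar within a few mm of the rail's middle, upright, with its top edge at about 0.191 m. I lowered it until the wrist force showed the bar taking its weight, then let go.
- **Clip:** I squeezed it at 30 N until the fingers stood about 18 mm apart, the fully open size (given as 19 mm). It is held 46 mm to the −y side of the card's middle.
- **Last check:** the jaws stand about 14–19 mm either side of the card (outer surfaces, all three cameras), with tips about 17 mm below its top edge. The card was centred to about 1 mm and had not moved. The wrist force was near zero, so nothing was touching.

**Off plan:**
- While the clip was squeezed on the pan, the wrist force reached about 19 N and the tool was pushed up 6 mm. The clip therefore sits 6 mm lower in the gripper than planned, and I corrected the final height for that.
- I did not measure the other things on the table again at the end. I made no planned contact with any of them, and the pictures showed nothing disturbed.

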